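# Return each intercom beltpack to its own sloping charging stand

## Robot

A 7-joint arm with a two-finger parallel gripper is mounted at the origin on the work surface. World frame = base frame: x ahead of the robot, y to its left, z up, the work surface at z = 0. Lengths are in m, angles in rad, forces in N, time in s.
With the tool pointing down it reaches from about 0.425 to 0.875 m from the base axis. Payload 9.9 kg.
Tool frame: the origin (TCP) lies midway between the tips of the shut fingers; the grasp point (between the pads) lies ctrl.grip_depth behind it (ctrl.grip_depth is the distance from the TCP to the grasp point, in m); z points along the fingers, y is the line along which they close (so a half turn about z gives the same grasp; the last joint's range is limited). The gripper opens to 85 mm and grips with 20 to 120 N. Pads are 22 mm wide; open, the fingers measure 114 mm over their backs; the gripper's body (76 mm by 85 mm) begins 54 mm behind the grasp point. The pads swing forward as they close: fully open they stand 13 mm farther back than shut.
Start: joints at [-1.197, 0.576, 0.025, 1.437, -0.015, 1.129, -0.057], TCP at [0.298, 0.605, 0.231] pointing down, gripper open.
Joint ranges: [-2.76, 2.76], [-0.34, 2.15], [-1.52, 1.57], [0.19, 2.46], [-1.09, 4.23], [0.17, 1.99], [-2.82, 2.82]. Speed limits (rad/s): [2.22, 2.22, 3.01, 3.01, 3.14, 3.14, 3.14].

## Interface

Orientations are given as a unit quaternion [w, x, y, z].
In Python, from rig import ctrl, grab_frame, camera_info, look_for, pinpoint gives the robot as it stands. The module is installed in compiled form; this text tells all that it offers.
- The arm moves only by the shell command python3 -m creep 'ROWS' [OPENING]. ROWS is JSON, a list of rows, each a list of 2 entries, a list of its own where there are three numbers: the shift along the tool's x, y, z in m, then the turn about the tool's z in rad. A call has 1 to 12 rows; each row is the pose to reach, as a shift and turn from the pose commanded when the call began, along the tool's axes at that moment; what a row does not reach only later rows make up. A row lasts 1/10 s, in which the tool goes at most 50 mm and 8.59 degrees, less where a joint would pass 70% of its speed; a pose out of reach is approached as far as the arm can. A call with a gripper value outside its range is refused whole. OPENING is the finger opening in m, from 0 to 0.0854, set as the call begins (- or left out, the last holds). The fingers move at their own pace and stop on an object; the grip force is fixed at half the most. Time passes only in rows, so rows that repeat a pose let the fingers close. It gives the time, the measured TCP pose, the force, the opening and the grip force at its end, in the units of the state.
- ctrl.state(): the state, without advancing time (a new reading comes with each control period).
- grab_frame(name): name is "side" or "top" or "wrist"; returns the picture (480x640x3 uint8, red, green, blue); there is no depth.
- camera_info(name): a dict with "mtx" (3x3 intrinsics, pixels), "rvec" (rotation vector, rad) and "tvec" (3), from world to camera coordinates, as OpenCV has them. Camera axes: x right, y down, z forward; pixel columns grow to the right and rows downward; lengths in m; the calibration is good to about 2 mm. A picture is of the moment at which its call begins: read the wrist's pose just before it. camera_info takes no time and is no camera call; for the wrist camera it gives the pose at the moment of the call.
- ctrl.finish_job(): hands the job in; it is judged then, once.
Trained networks look in the newest picture that a camera, given by its name, has taken for a name from the list of things; names that differ only in an ending like _2 or _b are one class to them, and where a whole thing is asked for, a point or a joint stands for the part that bears it (a point fixed in the world has none). Each returns a list of dicts, best first, with "conf" (0 to 1); they miss things now and then, are a little off and sometimes report something else, mostly with a low value. They report only what shows in the picture. A call takes as long as a camera call. They do not tell look-alikes from the thing itself.
- look_for(camera, label): "xy" ([column, row] as shares, 0 to 1, of the picture: columns of its width, rows of its height, amid what is visible of it).
- pinpoint(camera, label): "xy" ([column, row] as shares, 0 to 1, of the picture: columns of its width, rows of its height: a listed point, or the origin of a listed thing).
The state is a dict: "clock": time; "joint_pos": joint angles; "qd": joint speeds; "tau": joint torques, N m; "position": TCP position; "orientation": TCP orientation; "ft_force": force on the tool from outside, world axes, zero at the start; "wrist_torque": the same for the moment, N m; "opening": finger opening in m; "grasp_force": force on a finger pad.
Only numpy, scipy, OpenCV 4.12 (cv2) and the standard library are available. Lean on these libraries where they do the work, as an engineer would, in place of code of your own. Each camera call takes 0.05 s, during which the arm holds its last target. There are 200 camera calls.

## Task

The blue intercom beltpack has been docked in the orange pack's charging stand, and the orange pack is lying on the desk mat. Dock each pack gently in the stand with its own colour of strips: face up with its back flat on the narrow sloping rest, notched foot down, fully home over the charging tongue and against the toe ledge. Leave everything else where it is.

Things in the scene. Friction and masses are not known exactly. Their poses are not given: they have to be found in the camera images.
- pack_orange: orange intercom beltpack, 0.2-0.4 kg: block 124 long (x) x 60 wide (y) x 38 mm thick (z), dark display on its face (+z). Origin: middle of its flat back, 62 mm from the foot. +x: head end, with two knobs and a stub aerial sticking out 20 mm more; -x: notched foot end. The sides (y = +-30 mm) are plain, free to grip. Starts loose on the mat, back down, turned either way by up to 110 degrees.
- pack_orange_foot (a point): on the orange pack's back, middle of the foot edge, 62 mm from the pack's origin towards its -x. The notch is centred here: 18 mm wide (y), 12 mm deep (x), cut right through the thickness, visible from above.
- pack_blue: blue intercom beltpack, 0.2-0.4 kg: block 124 long (x) x 60 wide (y) x 38 mm thick (z), dark display on its face (+z). Origin: middle of its flat back, 62 mm from the foot. +x: head end, with two knobs and a stub aerial sticking out 20 mm more; -x: notched foot end. The sides (y = +-30 mm) are plain, free to grip. Starts docked in the orange stand (the wrong one).
- pack_blue_foot (a point): on the blue pack's back, middle of the foot edge, 62 mm from the pack's origin towards its -x. The notch is centred here: 18 mm wide (y), 12 mm deep (x), cut right through the thickness, visible from above.
- stand_orange: the orange pack's charging stand, fixed: black base 150 (x) x 104 (y) x 12 mm with orange strips along both sides and the +x edge, under a narrow rest that slopes up 30 degrees towards +x. Origin: centre of the base's underside, on the mat (3 mm above the table). Low toe end at -x, the robot's side. Top of the empty stand: 87 mm above its underside.
- rest_orange: sloping rest of the orange stand: bar 105 mm long, 36 wide (fingers pass beside it). Origin: on its upper surface, mid-width, at the toe ledge's inner face, 34 mm above the stand's underside. +x up the slope, +z square to the surface. Ledge 54 wide, 22 mm high. A docked pack has its back on the rest, foot on the ledge: axes as the rest's, pack origin at x = 62 mm, y = z = 0.
- tongue_orange (a point): charging tongue of the orange stand, white, top centre: 10 mm wide (y), 10 mm long (rest x from 0 to 10 mm), 16 mm high above the rest, just above the toe ledge; fits a pack's notch with 4 mm to spare each side. Axes as the rest's.
- stand_blue: the blue pack's charging stand, fixed: black base 150 (x) x 104 (y) x 12 mm with blue strips along both sides and the +x edge, under a narrow rest that slopes up 30 degrees towards +x. Origin: centre of the base's underside, on the mat (3 mm above the table). Low toe end at -x, the robot's side. Top of the empty stand: 87 mm above its underside.
- rest_blue: sloping rest of the blue stand: bar 105 mm long, 36 wide (fingers pass beside it). Origin: on its upper surface, mid-width, at the toe ledge's inner face, 34 mm above the stand's underside. +x up the slope, +z square to the surface. Ledge 54 wide, 22 mm high. A docked pack has its back on the rest, foot on the ledge: axes as the rest's, pack origin at x = 62 mm, y = z = 0.
- tongue_blue (a point): charging tongue of the blue stand, white, top centre: 10 mm wide (y), 10 mm long (rest x from 0 to 10 mm), 16 mm high above the rest, just above the toe ledge; fits a pack's notch with 4 mm to spare each side. Axes as the rest's.
- headphone_amp: black steel headphone amplifier, loose, 110 (x) x 150 (y) x 45 mm high, four knobs on its -x face. Origin: centre of underside. Leave alone.
- mic_clip_stub: aluminium microphone clip on a short steel stand stub with a round foot 76 mm across, loose, about 155 mm high, the clip 70 mm long. Origin: centre of underside. Leave alone.
- di_box: grey steel DI box with dark end plates, loose, 110 (x) x 90 (y) x 50 mm high. Origin: centre of underside. Leave alone.
- tape_roll: roll of black stage tape lying flat, loose, 116 mm across, 76 mm hole, 48 mm high. Origin: centre of underside. Leave alone.
- xlr_changer: brass XLR gender changer lying on its side, loose, 70 mm long (x), 19 mm thick. Origin: centre of underside. Leave alone.
- fader_cap_1: blue plastic fader cap, loose, 25 (x) x 13 (y) x 13 mm high. Origin: centre of underside. Leave alone.
- fader_cap_2: blue plastic fader cap, loose, 25 (x) x 13 (y) x 13 mm high. Origin: centre of underside. Leave alone.
- fader_cap_3: blue plastic fader cap, loose, 25 (x) x 13 (y) x 13 mm high. Origin: centre of underside. Leave alone.
Mind the look-alikes: they are no part of the job. Leave any purple look-alike of the stand_blue alone.

How it is judged:
By the outcome, as a careful person would: the job done as asked, in the order asked, and still so for the second after the job is handed in, with the robot touching nothing.
It also fails if it takes over 64 s, if anything falls off the work surface, if the arm or the gripper's body presses on something with over 40 N, if the wrist force passes 120 N, or if a joint passes its speed limit or range.

## Working session

There is one attempt and no reset: what is moved stays moved. The work goes in short steps, Python scripts to look and compute and a shell command to move; the robot and the scene stay as the last step left them, time stands still between calls to the robot, and variables do not carry over. Pictures are saved under pics/ and viewed, at most 10 in all, crops included, and the job is handed in when it is done.

```bash
mkdir -p pics; cat > h.py <<'E'
import numpy as np, cv2
from rig import ctrl, grab_frame, camera_info, look_for, pinpoint
from scipy.spatial.transform import Rotation as R
def ray(cam,xy):
    i=camera_info(cam); K=np.array(i["mtx"],float); Rm=cv2.Rodrigues(np.array(i["rvec"],float))[0]; t=np.array(i["tvec"],float).ravel()
    d=Rm.T@np.linalg.inv(K)@np.array([xy[0],xy[1],1.]); return -Rm.T@t, d
def atz(cam,xy,z):
    o,d=ray(cam,xy); return o+d*(z-o[2])/d[2]
def proj(cam,P):
    i=camera_info(cam); return cv2.projectPoints(np.atleast_2d(np.array(P,float)),np.array(i["rvec"],float),np.array(i["tvec"],float),np.array(i["mtx"],float),None)[0].reshape(-1,2)
def save(name,img): cv2.imwrite("pics/"+name,img[:,:,::-1])
def quat(q): return R.from_quat([q[1],q[2],q[3],q[0]])
E
python3 - <<'E'
from h import *
s=ctrl.state(); print(s["clock"],s["position"],s["orientation"],ctrl.grip_depth,s["ft_force"])
for c in ("top","side"):
    save(c+"1.png",grab_frame(c))
    o,_=ray(c,(320,240)); print(c,o.round(3))
    for l in ["pack_orange","pack_orange_foot","pack_blue","pack_blue_foot","rest_orange","tongue_orange","stand_orange","stand_blue","rest_blue","tongue_blue"]:
        print(c,l,[(round(r["conf"],2),(np.array(r["xy"])*[640,480]).round(1).tolist()) for r in pinpoint(c,l)[:4]])
E
```

```text
0.0 [0.29813859 0.60511476 0.23046681] [-1.27791610e-04  2.26874379e-01  9.73923711e-01 -7.77416036e-04] 0.0187 [ 0.4513963  -0.23949916  0.05104689]
top [0.374 0.005 1.046]
top pack_orange [(0.43, [164.1, 258.0])]
top pack_orange_foot [(0.6, [490.5, 255.0]), (0.32, [439.5, 133.7])]
top pack_blue [(0.76, [149.4, 254.3])]
top pack_blue_foot [(0.61, [158.3, 282.4])]
top rest_orange [(0.6, [492.1, 256.1]), (0.37, [154.4, 281.0]), (0.26, [392.5, 206.6])]
top tongue_orange []
top stand_orange [(0.66, [165.1, 255.0])]
top stand_blue [(0.9, [387.1, 185.8]), (0.6, [485.5, 366.3])]
top rest_blue [(0.74, [469.8, 237.2]), (0.71, [484.8, 393.6]), (0.67, [389.5, 212.0])]
top tongue_blue [(0.95, [486.5, 395.8]), (0.72, [391.2, 206.9])]
side [-0.088 -0.574  0.625]
side pack_orange [(0.63, [461.9, 333.5]), (0.53, [419.3, 259.6])]
side pack_orange_foot [(0.92, [473.8, 358.1])]
side pack_blue [(0.66, [215.0, 172.1]), (0.6, [201.7, 188.9])]
side pack_blue_foot [(0.87, [198.9, 195.0])]
side rest_orange [(0.47, [202.8, 191.9])]
side tongue_orange [(0.58, [197.3, 190.2])]
side stand_orange [(0.65, [220.2, 197.1]), (0.18, [204.7, 192.4])]
side stand_blue [(0.85, [419.9, 257.1]), (0.66, [362.4, 451.4])]
side rest_blue [(0.7, [400.9, 253.8]), (0.59, [325.7, 452.9])]
side tongue_blue [(0.95, [397.8, 250.4]), (0.61, [318.5, 454.3])]
```

View pics/top1.png

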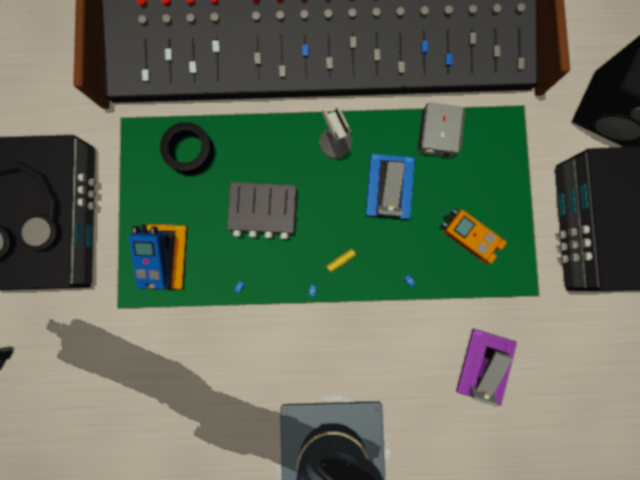

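View pics/side1.png

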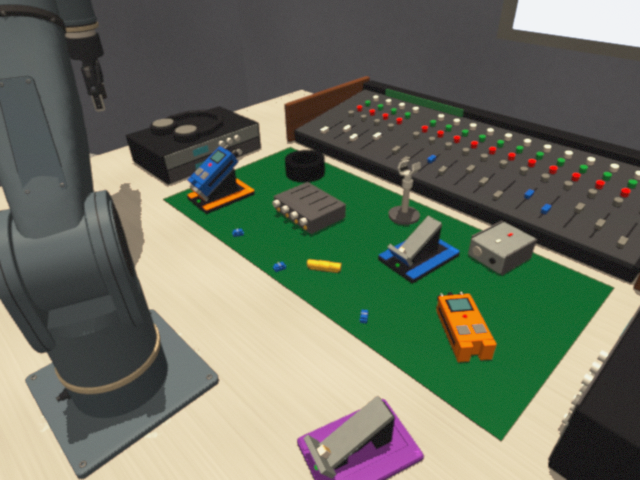

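Candidates for the blue stand in the top view: (390,187) with blue strips on the mat, and (487,367), which is purple and off the mat, so it is the decoy. The blue pack sits in the orange stand at (155,258). The orange pack lies at (475,237) with its foot at lower right. The blue caps and the brass XLR are clutter.

```bash
cat >> h.py <<'E'
def tri(a,b):
    o1,d1=ray("top",a);o2,d2=ray("side",b);d1/=np.linalg.norm(d1);d2/=np.linalg.norm(d2)
    s=np.linalg.lstsq(np.c_[d1,-d2],o2-o1,rcond=None)[0];p,q=o1+s[0]*d1,o2+s[1]*d2
    return ((p+q)/2).round(4),round(np.linalg.norm(p-q),4)
E
python3 - <<'E'
from h import *
print("blue rest",tri((389.5,212),(400.9,253.8)),"tongue",tri((391.2,206.9),(397.8,250.4)))
print("blue stand",tri((387.1,185.8),(419.9,257.1)))
print("bluepack foot",tri((158.3,282.4),(198.9,195)),"ostand",tri((165.1,255),(220.2,197.1)))
print("orange foot",tri((490.5,255),(473.8,358.1)))
t=cv2.imread("pics/top1.png");hsv=cv2.cvtColor(t,cv2.COLOR_BGR2HSV)
sub=t[110:270,360:520]; sub2=t[210:310,110:210]
im=np.hstack([cv2.resize(sub,(480,480),interpolation=cv2.INTER_CUBIC),cv2.resize(sub2,(320,320),interpolation=cv2.INTER_CUBIC)]) if 0 else None
for n,lo,hi,box,z in [("bluestand",100,125,(360,150,420,225),.015),("opack",8,20,(430,195,520,270),.041),("ostand",8,22,(125,215,195,300),.015),("bpack",100,125,(115,215,195,300),.1)]:
    m=cv2.inRange(hsv,(lo,120,60),(hi,255,255)); k=np.zeros_like(m);x0,y0,x1,y1=box;k[y0:y1,x0:x1]=m[y0:y1,x0:x1]
    c=max(cv2.findContours(k,0,1)[0],key=cv2.contourArea); P=cv2.boxPoints(cv2.minAreaRect(c))
    W=np.array([atz("top",p,z) for p in P]); print(n,P.round(1).tolist(),W[:,:2].round(3).tolist(),np.linalg.norm(np.diff(W,axis=0),axis=1).round(3))
E
```

```text
blue rest (array([ 0.5426, -0.1487,  0.0457]), np.float64(0.01)) tongue (array([ 0.5474, -0.1462,  0.0522]), np.float64(0.0058))
blue stand (array([ 0.6132, -0.1525, -0.0007]), np.float64(0.0091))
bluepack foot (array([0.3966, 0.3817, 0.0345]), np.float64(0.0019)) ostand (array([0.4587, 0.3798, 0.0024]), np.float64(0.0033))
orange foot (array([ 0.4399, -0.3845,  0.0074]), np.float64(0.0086))
bluestand [[365.29998779296875, 215.6999969482422], [370.29998779296875, 153.5], [414.3999938964844, 157.0], [409.3999938964844, 219.1999969482422]] [[0.537, -0.093], [0.686, -0.11], [0.674, -0.214], [0.526, -0.195]] [0.149 0.104 0.149]
opack [[442.8999938964844, 231.1999969482422], [460.3999938964844, 207.8000030517578], [505.79998779296875, 241.89999389648438], [488.29998779296875, 265.20001220703125]] [[0.492, -0.264], [0.545, -0.307], [0.464, -0.405], [0.412, -0.362]] [0.068 0.127 0.067]
ostand [[143.3000030517578, 287.70001220703125], [146.10000610351562, 223.6999969482422], [186.3000030517578, 225.39999389648438], [183.5, 289.3999938964844]] [[0.385, 0.424], [0.534, 0.419], [0.527, 0.325], [0.378, 0.331]] [0.149 0.094 0.148]
bpack [[128.60000610351562, 232.6999969482422], [160.89999389648438, 230.6999969482422], [164.5, 288.0], [132.1999969482422, 290.0]] [[0.502, 0.422], [0.504, 0.353], [0.382, 0.345], [0.38, 0.413]] [0.069 0.122 0.068]
```

```bash
cat >> h.py <<'E'
def to(p,yaw_deg,ref=None):
    """rows shift/turn to bring TCP to p with tool y along world yaw_deg+90 (mod 180)"""
    s=ctrl.state(); Rm=quat(s["orientation"]).as_matrix(); d=Rm.T@(np.array(p)-s["position"])
    cur=np.degrees(np.arctan2(Rm[1,1],Rm[0,1])); t=(yaw_deg+90-cur+90)%180-90
    print("pos",s["position"].round(4),"clock",round(s["clock"],2),"ytool",cur.round(2),"shift",d.round(4),"turn",round(-np.radians(t),4), "q7",s["joint_pos"][6].round(2),"F",s["ft_force"].round(1),"op",round(s["opening"],4),"g",s["grasp_force"])
E
python3 -m creep '[[[-0.227,-0.139,0],-0.415],[[-0.227,-0.139,0],-0.415],[[-0.227,-0.139,0],-0.415],[[-0.227,-0.139,0],-0.415],[[-0.227,-0.139,0],-0.415],[[-0.227,-0.139,0],-0.415],[[-0.227,-0.139,0],-0.415],[[-0.227,-0.139,0],-0.415],[[-0.227,-0.139,0],-0.415]]' 0.0854
python3 - <<'E'
from h import *
save("w1.png",grab_frame("wrist"));print(ray("wrist",(320,240)))
for l in ["pack_blue","pack_blue_foot","rest_orange","tongue_orange","stand_orange"]:
    print(l,[(round(r["conf"],2),(np.array(r["xy"])*[640,480]).round(1).tolist()) for r in pinpoint("wrist",l)[:3]])
to((.44,.38,.066),-2.4)
E
```

```text
clock: 2.0
position: [0.4393, 0.3824, 0.2312]
orientation: [-0.0, 0.02, 1.0, 0.0]
ft_force: [0.4, 0.6, -0.2]
opening: 0.0854
grasp_force: 0.0
(array([0.36339441, 0.38719683, 0.37500926]), array([ 0.29736217,  0.01268385, -0.95497387]))
pack_blue [(0.87, [310.2, 240.3])]
pack_blue_foot [(0.88, [312.0, 164.9])]
rest_orange [(0.6, [312.6, 166.4])]
tongue_orange [(0.58, [311.2, 164.3])]
stand_orange []
pos [0.4401 0.3811 0.2312] clock 2.3 ytool 87.62 shift [-0.     -0.0011  0.1652] turn 0.0003 q7 0.7 F [-0.7 -0.2  0.4] op 0.0856 g 0.0
```

View pics/w1.png

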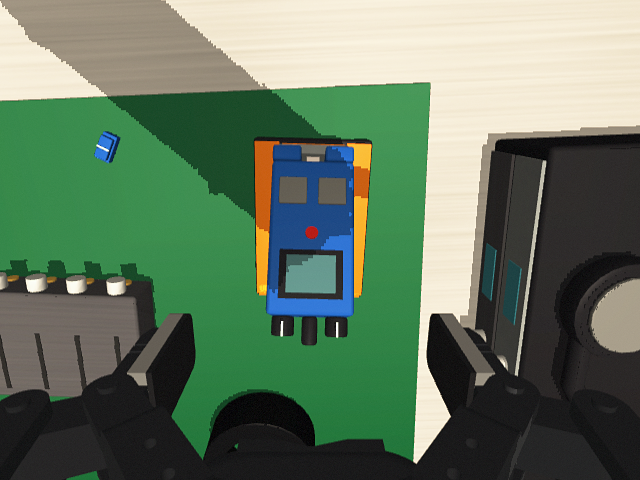

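The wrist view shows the blue pack docked, foot at the top (312,160) and head knobs at the bottom (310,325). The stand base's near corners are about (255,138) and (372,140).

```bash
cat >> h.py <<'E'
from scipy.optimize import least_squares
def docked(x,y,yaw):   # rest frame -> world, x,y = rest origin
    return R.from_euler("zy",[yaw,-30],degrees=True).as_matrix(), np.array([x,y,.037])
E
python3 - <<'E'
from h import *
im=cv2.imread("pics/w1.png");hsv=cv2.cvtColor(im,cv2.COLOR_BGR2HSV)
m=cv2.inRange(hsv,(100,120,40),(125,255,255));m[:,:200]=0
c=max(cv2.findContours(m,0,1)[0],key=cv2.contourArea);print(cv2.boundingRect(c),cv2.approxPolyDP(c,4,True).reshape(-1,2).tolist())
m=cv2.inRange(hsv,(8,150,60),(25,255,255));m[:,:200]=0
print("orange",[cv2.approxPolyDP(k,3,True).reshape(-1,2).tolist() for k in cv2.findContours(m,0,1)[0] if cv2.contourArea(k)>100])
for z in (.015,): print([atz("wrist",p,z).round(4) for p in [(255,138),(372,140)]])
Rm,t=docked(.3966,.3817,-2.4)
C=np.array([[0,30,38],[0,-30,38],[124,-30,38],[124,30,38],[0,0,0],[0,0,16]])/1000
print(proj("wrist",C@Rm.T+t).round(1).tolist())
E
```

```text
(266, 145, 88, 174) [[275, 145], [266, 310], [272, 315], [346, 318], [353, 312], [353, 149], [329, 146], [323, 162], [306, 162], [300, 146]]
orange [[[347, 143], [354, 148], [354, 297], [358, 297], [371, 144]], [[255, 140], [257, 293], [266, 294], [272, 146], [279, 141]]]
[array([0.3813, 0.3372, 0.015 ]), array([0.3871, 0.4389, 0.015 ])]
[[346.0, 134.2], [264.4, 134.5], [258.6, 304.7], [348.4, 305.2], [306.7, 156.3], [306.0, 147.7]]
```

```bash
python3 - <<'E'
from h import *
C=np.array([[0,30,38],[0,-30,38],[124,-30,38],[124,30,38]])/1000
O=np.array([[353,146.],[273,145],[266.5,317],[353,318]])
def f(p):
    Rm,t=docked(*p); return (proj("wrist",C@Rm.T+t)-O).ravel()
r=least_squares(f,[.4,.38,-2.4]);print(r.x,r.fun.round(1))
Rm,t=docked(*r.x);g=t+Rm@[.062,0,.020];print("grasp",g,proj("wrist",[t+Rm@[0,0,.038],t+Rm@[.012,0,.038]]).round(1).tolist())
to(g-[0,0,ctrl.grip_depth],r.x[2])
E
```

```text
[ 0.40548159  0.38704318 -3.09809984] [ 0.4  0.8 -0.5  1.1 -1.2 -1.2  1.3 -0.6]
grasp [0.44909669 0.38369234 0.0852752 ] [[312.9, 146.4], [312.6, 161.6]]
pos [0.4401 0.3811 0.2312] clock 2.3 ytool 87.62 shift [-0.0089  0.0029  0.1646] turn 0.0125 q7 0.7 F [-0.7 -0.2  0.4] op 0.0856 g 0.0
```

```bash
python3 -m creep '[[[-0.009,0.003,0.03],0.0125],[[-0.009,0.003,0.07],0.0125],[[-0.009,0.003,0.11],0.0125],[[-0.009,0.003,0.14],0.0125],[[-0.009,0.003,0.155],0.0125],[[-0.009,0.003,0.163],0.0125],[[-0.009,0.003,0.163],0.0125],[[-0.009,0.003,0.163],0.0125]]'
python3 -m creep '[[[0,0,0],0],[[0,0,0],0],[[0,0,0],0],[[0,0,0],0],[[0,0,0],0],[[0,0,0],0],[[0,0,0],0],[[0,0,0],0]]' 0.0
```

```text
clock: 3.1
position: [0.45, 0.3836, 0.0691]
orientation: [0.0, 0.028, 1.0, 0.0]
ft_force: [-0.3, -0.1, 0.2]
opening: 0.0854
grasp_force: 0.0
clock: 3.9
position: [0.4501, 0.3832, 0.0695]
orientation: [0.001, 0.028, 1.0, 0.0]
ft_force: [-1.7, -1.7, 6.6]
opening: 0.0594
grasp_force: 65.1
```

```bash
python3 -m creep '[[[0,0,-0.01],0],[[0,0,-0.03],0],[[0,0,-0.06],0],[[0,0,-0.1],0],[[0,0,-0.14],0],[[0,0,-0.18],0],[[0,0,-0.21],0],[[0,0,-0.21],0]]'
python3 -m creep '[[[-0.01,-0.02,0],0.0],[[-0.025,-0.055,0],0.01],[[-0.045,-0.098,0],0.02],[[-0.065,-0.142,0],0.03],[[-0.085,-0.186,0],0.04],[[-0.105,-0.23,0],0.05],[[-0.125,-0.274,0],0.06],[[-0.145,-0.318,0],0.06],[[-0.16,-0.35,0],0.06],[[-0.168,-0.367,0],0.06],[[-0.171,-0.374,0],0.06],[[-0.171,-0.374,0],0.06]]'
python3 - <<'E'
from h import *
im=grab_frame("wrist");save("w2.png",im)
for l in ["stand_blue","rest_blue","tongue_blue","pack_blue"]:
    print(l,[(round(r["conf"],2),(np.array(r["xy"])*[640,480]).round(1).tolist()) for r in pinpoint("wrist",l)[:3]])
hsv=cv2.cvtColor(im,cv2.COLOR_RGB2HSV);m=cv2.inRange(hsv,(100,120,40),(125,255,255))
print([cv2.approxPolyDP(k,3,True).reshape(-1,2).tolist() for k in cv2.findContours(m,0,1)[0] if cv2.contourArea(k)>200])
to((.6,0,.28),-6.5)
E
```

```text
clock: 4.7
position: [0.4509, 0.3842, 0.2836]
orientation: [0.003, 0.028, 1.0, 0.003]
ft_force: [0.6, 1.5, -3.8]
opening: 0.0593
grasp_force: 65.8
clock: 5.9
position: [0.5993, -0.0004, 0.2776]
orientation: [-0.001, 0.058, 0.998, -0.0]
ft_force: [0.2, 0.6, -3.0]
opening: 0.0593
grasp_force: 65.7
stand_blue [(0.71, [167.0, 214.8])]
rest_blue [(0.56, [152.0, 165.8])]
tongue_blue [(0.67, [141.6, 162.9])]
pack_blue [(0.7, [308.2, 332.2])]
[[[228, 148], [214, 409], [228, 451], [235, 451], [239, 387], [383, 387], [386, 450], [392, 452], [407, 410], [395, 150], [340, 149], [332, 182], [289, 182], [282, 149]], [[207, 147], [186, 147], [197, 272], [168, 273], [162, 280], [124, 278], [127, 283], [217, 282]], [[169, 148], [105, 147], [121, 261], [130, 171], [110, 157], [111, 149]]]
pos [0.5993 0.002  0.2783] clock 6.15 ytool 83.53 shift [-0.0009 -0.0019 -0.0017] turn 0.0005 q7 1.4 F [-0.6 -0.6 -3.4] op 0.0595 g 65.71552634239197
```

View pics/w2.png

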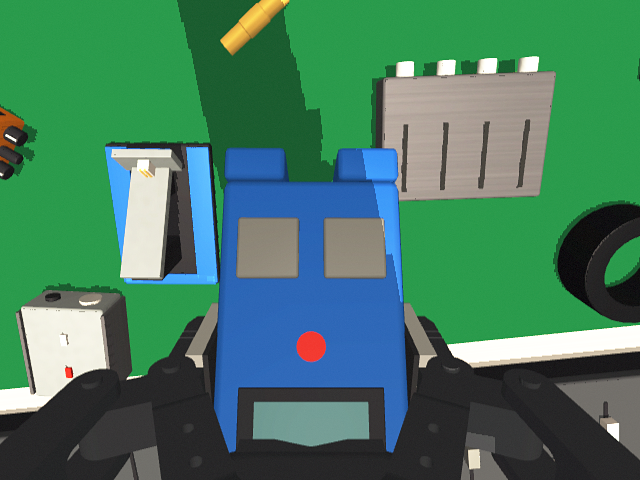

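```bash
cat >> h.py <<'E'
def fitstand(B,O,Rst,OR,p0,cam="wrist"):
    """B: base corners (mm,xy, stand frame z=15mm world), Rst: points in rest frame (mm); params rest x,y,yaw,offset"""
    B=np.array(B)/1000;Rst=np.array(Rst)/1000
    def pts(p):
        Rm,t=docked(*p[:3]); c,s=np.cos(np.radians(p[2])),np.sin(np.radians(p[2]))
        W=[[p[0]+c*(b[0]+p[3])-s*b[1],p[1]+s*(b[0]+p[3])+c*b[1],.015] for b in B]
        return np.vstack([W,Rst@Rm.T+t])
    f=lambda p:np.r_[(proj(cam,pts(p))-np.vstack([O,OR])).ravel(),(p[3]-.0535)*2000]
    r=least_squares(f,[*p0,.0535],loss="soft_l1");print(r.x,r.fun.round(1).tolist());return r.x
E
python3 - <<'E'
from h import *
x=fitstand([[-75,-52],[-75,52],[75,52],[75,-52]],[[106,146],[211,146],[217,283],[124,282]],[[105,-18,0],[105,18,0],[5,0,16]],[[121,277],[162,279],[145,164]],(.553,-.147,-6.5))
# TCP relation from the blue grasp: at docked orange pose the TCP was (0.4501,0.3834,0.0693)
ox,oy,oyaw=.4055,.3870,-3.1
d=R.from_euler("z",x[2]-oyaw,degrees=True).as_matrix()@np.array([.4501-ox,.3834-oy,0])
T=np.array([x[0]+d[0],x[1]+d[1],.0695]);print(T)
to(T,x[2])
# check the held pack against the picture
s=ctrl.state();p=s["position"]; yw=-6.47
Rm,_=docked(0,0,yw); dd=R.from_euler("z",yw-oyaw,degrees=True).as_matrix()@np.array([.4501-ox,.3834-oy,0])
t=p-[dd[0],dd[1],.0693-.037]
print(proj("wrist",np.array([[0,30,38],[0,-30,38],[0,9,38],[12,9,38]])/1000@Rm.T+t).round(1).tolist())
E
```

```text
[ 0.55469628 -0.14152317 -7.2753639   0.05365776] [0.2, -3.6, 0.8, -2.0, 2.8, 1.1, 0.9, 0.8, -0.9, 0.4, -2.8, -0.7, -0.4, 2.1, 0.3]
[ 0.59891579 -0.14836091  0.0695    ]
pos [0.5993 0.002  0.2783] clock 6.15 ytool 83.53 shift [-0.0166 -0.1496  0.2088] turn 0.0141 q7 1.4 F [-0.6 -0.6 -3.4] op 0.0595 g 65.71552634239197
[[388.8, 151.9], [217.5, 153.5], [327.9, 152.5], [327.7, 185.1]]
```

```bash
python3 - <<'E'
from h import *
for k in range(4):
    s=ctrl.state();o,d=ray("wrist",(320,240));print(s["clock"],s["position"].round(4),o.round(4),d.round(4),proj("wrist",[s["position"]]).round(1), proj("wrist",[s["position"]+[0,0,.0187]]).round(1))
    im=grab_frame("wrist")
print(camera_info("wrist")["mtx"])
E
python3 -m creep '[[[0,0,0],0],[[0,0,0],0]]'
```

```text
6.15 [0.5993 0.002  0.2783] [0.5239 0.0124 0.4221] [ 0.2978 -0.0093 -0.9549] [[305.4 315.5]] [[304.8 340.7]]
6.2 [0.5994 0.0017 0.2784] [0.5239 0.0122 0.4221] [ 0.2979 -0.0095 -0.9548] [[305.4 315.5]] [[304.8 340.7]]
6.25 [0.5995 0.0014 0.2784] [0.524  0.012  0.4222] [ 0.298  -0.0098 -0.9548] [[305.4 315.5]] [[304.8 340.7]]
6.3 [0.5996 0.0011 0.2784] [0.524  0.0117 0.4222] [ 0.298  -0.01   -0.9548] [[305.5 315.5]] [[304.8 340.7]]
[[401.75667016   0.         310.5228274 ]
 [  0.         401.75667016 240.78170728]
 [  0.           0.           1.        ]]
clock: 6.55
position: [0.5997, 0.0003, 0.2783]
orientation: [0.0, 0.058, 0.998, -0.0]
ft_force: [0.1, -0.2, -3.1]
opening: 0.0594
grasp_force: 65.7
```

```bash
python3 - <<'E'
from h import *
im=grab_frame("wrist");save("w3.png",im)
hsv=cv2.cvtColor(im,cv2.COLOR_RGB2HSV);m=cv2.inRange(hsv,(100,120,40),(125,255,255))
print([cv2.approxPolyDP(k,2.5,True).reshape(-1,2).tolist() for k in cv2.findContours(m,0,1)[0] if cv2.contourArea(k)>200])
a=cv2.resize(im[130:300,90:230],(560,680),interpolation=cv2.INTER_CUBIC)[:600];save("w3c.png",a)
to((.6,0,.28),-6.5)
E
```

```text
[[[228, 148], [225, 153], [224, 174], [228, 182], [224, 189], [214, 410], [228, 451], [235, 451], [239, 387], [383, 387], [386, 450], [392, 452], [407, 410], [398, 198], [394, 184], [397, 176], [395, 150], [340, 149], [332, 182], [289, 182], [282, 149]], [[207, 146], [185, 147], [197, 270], [167, 272], [161, 279], [123, 277], [126, 282], [216, 281]], [[169, 147], [104, 146], [120, 257], [129, 170], [109, 155], [110, 148]]]
pos [5.997e-01 3.000e-04 2.783e-01] clock 6.6 ytool 83.4 shift [-0.0003 -0.0002 -0.0017] turn -0.0018 q7 1.4 F [ 0.3  0.4 -4.4] op 0.0592 g 65.71615934371948
```

View pics/w3c.png

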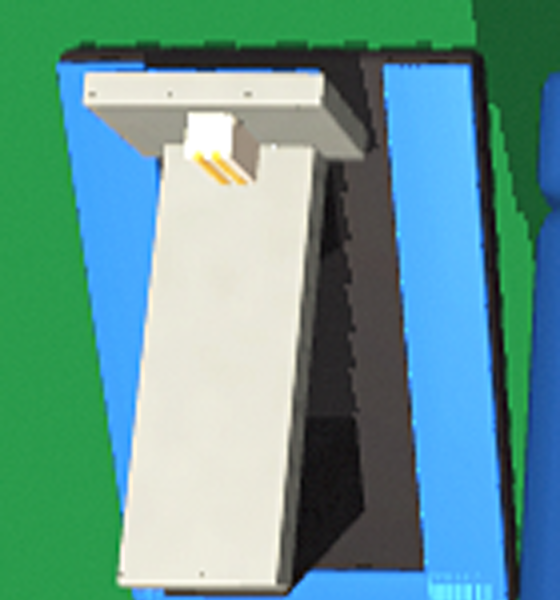

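The crop confirms it is the blue-stripped stand with its tongue empty, tongue top at about (143,163) in the full frame.

```bash
python3 - <<'E'
from h import *
x=fitstand([[-75,-52],[-75,52],[75,52],[75,-52]],[[104.5,145.5],[208,146],[216.5,281.5],[125.5,282]],[[105,-18,0],[105,18,0],[0,-18,0],[0,18,0],[0,-27,22],[0,27,22],[5,0,16]],[[119.5,276],[159.5,276.5],[130.8,166.2],[170.7,167.5],[112.5,156.2],[170.8,156.2],[142.7,163.5]],(.553,-.147,-6.5))
# held pack, in same camera: fit its rest-equivalent origin (x,y,z) at yaw of tool
C=np.array([[0,30,38],[0,-30,38],[0,9,38],[0,-9,38],[12,9,38],[12,-9,38]])/1000
O=np.array([[397,150.],[225.5,149],[340,149],[282,149],[332.5,182],[288.5,182]])
s=ctrl.state();yw=-6.6
def pose(p):
    return R.from_euler("zy",[p[3],-30],degrees=True).as_matrix(),p[:3]
f=lambda p:(proj("wrist",C@pose(p)[0].T+pose(p)[1])-O).ravel()
g=s["position"]-[.0445,-.004,.0325]
r=least_squares(lambda p:np.r_[f(p),(p[3]-yw)*3,(p[2]-g[2])*2000],[*g,yw],loss="soft_l1");print(r.x,g,r.fun.round(1).tolist())
# shift bringing held rest-frame to stand rest (z=.037)
D=np.array([x[0],x[1],.037])-r.x[:3]; print("world shift",D,"dyaw",x[2]-r.x[3])
off=R.from_euler("z",x[2]-r.x[3],degrees=True).as_matrix()@(s["position"]-r.x[:3])
T=np.array([x[0],x[1],.037])+off;print("T",T);to(T,x[2])
E
```

```text
[ 0.55320644 -0.14445687 -6.74946364  0.05384384] [0.0, -3.8, 2.1, -3.9, 3.4, 1.0, -0.4, 0.2, 0.2, 0.2, -0.6, 0.1, 2.1, 0.2, -0.8, -1.3, -1.2, 0.6, -0.9, 0.2, 0.3, 1.0, 0.7]
[ 0.55457629  0.00955891  0.24580682 -6.90237877] [0.55519221 0.00426508 0.24580554] [0.1, -1.2, -0.0, 0.8, -4.0, 0.2, 2.5, 0.4, 3.2, -0.2, -5.2, -0.2, -0.9, 0.0]
world shift [-0.00136985 -0.15401578 -0.20880682] dyaw 0.15291513136165236
T [ 0.598347   -0.15363026  0.06949872]
pos [5.997e-01 3.000e-04 2.783e-01] clock 6.6 ytool 83.4 shift [-0.0164 -0.153   0.2088] turn 0.0026 q7 1.4 F [ 0.3  0.4 -4.4] op 0.0592 g 65.71615934371948
```

```bash
python3 -m creep '[[[-0.004,-0.03,0],0],[[-0.01,-0.07,0],0],[[-0.016,-0.11,0.0],0],[[-0.02,-0.14,0.02],0],[[-0.0206,-0.152,0.06],0],[[-0.0206,-0.152,0.1],0],[[-0.0206,-0.152,0.135],0],[[-0.0206,-0.152,0.15],0],[[-0.0206,-0.152,0.158],0],[[-0.0206,-0.152,0.158],0],[[-0.0206,-0.152,0.158],0],[[-0.0206,-0.152,0.158],0]]'
python3 - <<'E'
from h import *
a=grab_frame("wrist");b=grab_frame("side")
im=np.hstack([cv2.resize(a[90:290,180:460],(420,300),interpolation=cv2.INTER_CUBIC),cv2.resize(b[140:300,340:500],(300,300),interpolation=cv2.INTER_CUBIC)])
save("v4.png",im);to((.6025,-.1528,.069),-6.75)
E
```

```text
clock: 7.8
position: [0.6035, -0.1534, 0.1217]
orientation: [0.001, 0.058, 0.998, -0.0]
ft_force: [0.5, -0.3, -3.3]
opening: 0.0593
grasp_force: 65.7
pos [ 0.6033 -0.1533  0.1214] clock 7.9 ytool 83.39 shift [0.0009 0.0004 0.0524] turn 0.0025 q7 1.67 F [-1.1 -0.5 -3.8] op 0.0593 g 65.73633313179016
```

View pics/v4.png

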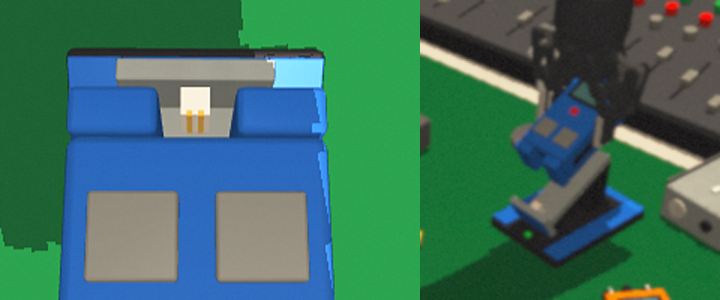

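```bash
python3 -m creep '[[[0,-0.0006,0.012],0],[[0,-0.0006,0.024],0],[[0,-0.0006,0.034],0],[[0,-0.0006,0.04],0],[[0,-0.0006,0.044],0],[[0,-0.0006,0.047],0],[[0,-0.0006,0.047],0],[[0,-0.0006,0.047],0]]'
python3 - <<'E'
from h import *
to((.5983,-.1528,.0695),-6.75)
E
```

```text
clock: 8.7
position: [0.6028, -0.1538, 0.0735]
orientation: [0.0, 0.058, 0.998, -0.0]
ft_force: [0.1, 0.1, -3.3]
opening: 0.0595
grasp_force: 65.9
pos [ 0.6028 -0.1538  0.0735] clock 8.7 ytool 83.39 shift [0.0046 0.0005 0.004 ] turn 0.0025 q7 1.68 F [ 0.1  0.1 -3.3] op 0.0595 g 65.92201352119446
```

Force is still only the pack's weight. Next I slide down-slope gently until it contacts.

```bash
python3 -m creep '[[[0.001,0,0.0012],0],[[0.002,0,0.002],0],[[0.003,0,0.003],0],[[0.003,0,0.003],0]]'
python3 -m creep '[[[0.0008,0,0.0005],0],[[0.0016,0,0.001],0],[[0.0016,0,0.001],0]]'
```

```text
clock: 9.1
position: [0.5993, -0.1534, 0.0702]
orientation: [-0.0, 0.058, 0.998, 0.0]
ft_force: [0.1, 0.2, -3.2]
opening: 0.0596
grasp_force: 65.9
clock: 9.4
position: [0.599, -0.1533, 0.0699]
orientation: [0.001, 0.058, 0.998, -0.0]
ft_force: [3.0, 0.1, -0.8]
opening: 0.0588
grasp_force: 66.4
```

```bash
python3 -m creep '[[[-0.0003,0,0.0006],0],[[-0.0005,0,0.001],0],[[-0.0008,0,0.0014],0],[[-0.0008,0,0.0014],0]]'
python3 - <<'E'
from h import *
a=grab_frame("wrist");b=grab_frame("side")
im=np.hstack([cv2.resize(a[90:290,180:460],(420,300),interpolation=cv2.INTER_CUBIC),cv2.resize(b[160:280,360:480],(300,300),interpolation=cv2.INTER_CUBIC)])
save("v5.png",im);to((.5983,-.1528,.0695),-6.75)
E
```

```text
clock: 9.8
position: [0.5992, -0.1534, 0.0695]
orientation: [0.001, 0.058, 0.998, -0.0]
ft_force: [-2.9, 0.8, 15.8]
opening: 0.0594
grasp_force: 68.1
pos [ 0.5992 -0.1534  0.0695] clock 9.9 ytool 83.39 shift [0.001  0.0005 0.    ] turn 0.0025 q7 1.68 F [-2.7  0.5 15.3] op 0.0595 g 68.10560345649719
```

View pics/v5.png

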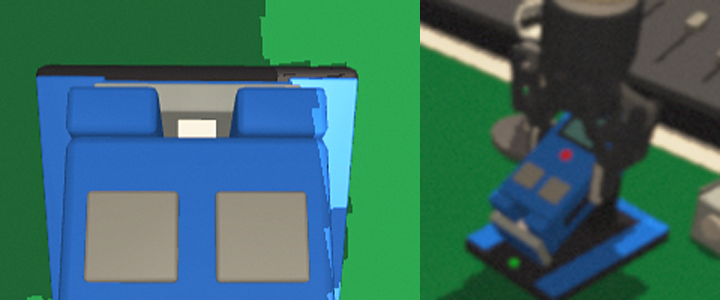

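```bash
python3 -m creep '[[[0.0008,0,-0.0004],0],[[0.0016,0,0],0],[[0.0022,0,0.0003],0],[[0.0022,0,0.0003],0]]'
```

```text
clock: 10.3
position: [0.5993, -0.1534, 0.0696]
orientation: [0.003, 0.058, 0.998, -0.0]
ft_force: [5.1, -1.6, 10.1]
opening: 0.0594
grasp_force: 67.7
```

```bash
python3 -m creep '[[[0,0,0],0],[[0,0,0],0],[[0,0,0],0],[[0,0,0],0],[[0,0,0],0]]' 0.0854
python3 -m creep '[[[0,0,-0.01],0],[[0,0,-0.04],0],[[0,0,-0.08],0],[[0,0,-0.12],0],[[0,0,-0.16],0],[[0,0,-0.18],0],[[0,0,-0.18],0],[[0,0,-0.18],0]]'
python3 - <<'E'
from h import *
a=grab_frame("wrist")
hsv=cv2.cvtColor(a,cv2.COLOR_RGB2HSV);m=cv2.inRange(hsv,(100,120,40),(125,255,255));m=m
print([cv2.approxPolyDP(k,3,True).reshape(-1,2).tolist() for k in cv2.findContours(m,0,1)[0] if cv2.contourArea(k)>200])
Rm,t=docked(.5532,-.1445,-6.75)
print(proj("wrist",np.array([[0,30,38],[0,-30,38],[124,-30,38],[124,30,38],[12,9,38],[12,-9,38]])/1000@Rm.T+t).round(1).tolist())
save("w5.png",a)
to((.48,-.335,.25),51)
E
```

```text
clock: 10.8
position: [0.5964, -0.1531, 0.0674]
orientation: [-0.0, 0.058, 0.998, 0.0]
ft_force: [-0.0, 0.6, 0.7]
opening: 0.0854
grasp_force: 0.0
clock: 11.6
position: [0.5965, -0.153, 0.2482]
orientation: [0.0, 0.058, 0.998, -0.0]
ft_force: [-0.5, -1.1, -0.8]
opening: 0.0853
grasp_force: 0.0
[[[255, 131], [260, 279], [269, 281], [269, 290], [275, 296], [346, 296], [351, 292], [352, 282], [360, 279], [367, 132], [325, 132], [321, 148], [299, 147], [297, 132]]]
[[348.5, 133.3], [271.0, 134.1], [264.1, 294.4], [348.8, 295.5], [320.9, 148.0], [297.5, 148.2]]
pos [ 0.5961 -0.1529  0.2472] clock 11.65 ytool 83.4 shift [ 0.0944 -0.1942 -0.0027] turn -1.0054 q7 1.67 F [ 0.9  0.3 -0.9] op 0.0855 g 0.0
```

```bash
python3 -m creep '[[[0.015,-0.03,0],0.14],[[0.03,-0.065,0],0.28],[[0.05,-0.1,0],0.42],[[0.07,-0.14,0],0.56],[[0.085,-0.175,0],0.7],[[0.0945,-0.194,0],0.84],[[0.0945,-0.194,0],0.98],[[0.0945,-0.194,0],1.12],[[0.0945,-0.194,0],1.26],[[0.0945,-0.194,0],1.4],[[0.0945,-0.194,0],1.54],[[0.0945,-0.194,0],1.6]]'
python3 -m creep '[[[0,0,0],0.14],[[0,0,0],0.28],[[0,0,0],0.42],[[0,0,0],0.536],[[0,0,0],0.536],[[0,0,0],0.536],[[0,0,0],0.536]]'
python3 - <<'E'
from h import *
to((.478,-.335,.25),51)
a=grab_frame("wrist");save("w6.png",a)
hsv=cv2.cvtColor(a,cv2.COLOR_RGB2HSV);m=cv2.inRange(hsv,(8,150,60),(22,255,255))
for k in cv2.findContours(m,0,1)[0]:
    if cv2.contourArea(k)>500: print(cv2.approxPolyDP(k,3,True).reshape(-1,2).tolist())
for l in ["pack_orange","pack_orange_foot"]:
    print(l,[(round(r["conf"],2),(np.array(r["xy"])*[640,480]).round(1).tolist()) for r in pinpoint("wrist",l)[:3]])
E
```

```text
clock: 12.85
position: [0.4799, -0.3344, 0.2462]
orientation: [-0.001, 0.758, 0.652, -0.001]
ft_force: [0.4, 0.3, 0.4]
opening: 0.0854
grasp_force: 0.0
clock: 13.55
position: [0.4803, -0.3348, 0.2472]
orientation: [-0.0, 0.902, 0.432, -0.0]
ft_force: [-0.3, 0.4, 0.2]
opening: 0.0853
grasp_force: 0.0
pos [ 0.4803 -0.3348  0.2472] clock 13.55 ytool -38.83 shift [-0.0016 -0.0016 -0.0028] turn 0.0029 q7 0.21 F [-0.3  0.4  0.2] op 0.0853 g 0.0
[[285, 136], [281, 139], [283, 273], [304, 273], [305, 261], [322, 261], [326, 274], [344, 274], [350, 141], [344, 136]]
pack_orange [(0.86, [313.4, 200.0])]
pack_orange_foot [(0.95, [313.3, 260.7])]
```

View pics/w6.png

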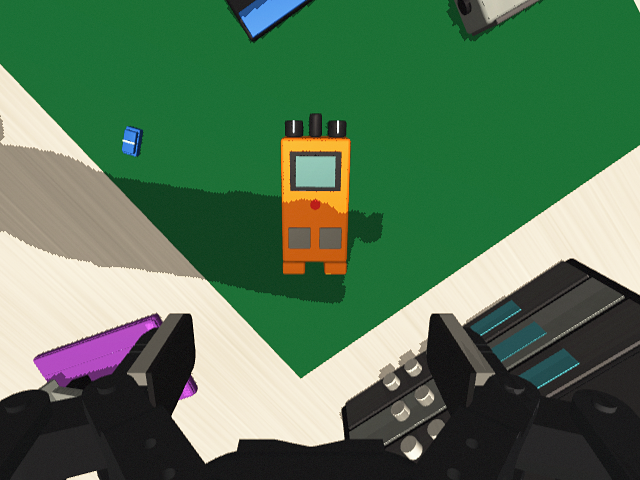

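The orange pack lies with its head at the top of the wrist view (315,138) and its foot at (314,273). It is clear all round, so I'll grip 18 mm footward of its middle.

```bash
python3 - <<'E'
from h import *
C=np.array([[62,30,38],[62,-30,38],[-62,30,38],[-62,-30,38]])/1000
O=np.array([[281.5,137.],[349.5,137],[283,273.5],[345.5,273.5]])
f=lambda p:(proj("wrist",C@R.from_euler("z",p[2],degrees=True).as_matrix().T+[p[0],p[1],.003])-O).ravel()
r=least_squares(f,[.478,-.335,51]);print(r.x,r.fun.round(1))
c,s=np.cos(np.radians(r.x[2])),np.sin(np.radians(r.x[2]))
to((r.x[0]-.018*c,r.x[1]-.018*s,.010),r.x[2])
E
```

```text
[ 0.48135816 -0.33828305 50.84351915] [-1.5 -0.   1.4  0.3 -0.6 -0.3  0.8  0. ]
pos [ 0.4803 -0.335   0.2476] clock 13.7 ytool -38.93 shift [-0.02    0.0028  0.2376] turn 0.004 q7 0.2 F [ 0.5 -0.  -0.5] op 0.0855 g 0.0
```

```bash
python3 -m creep '[[[-0.01,0.002,0.03],0.006],[[-0.02,0.0028,0.07],0.006],[[-0.02,0.0028,0.11],0.006],[[-0.02,0.0028,0.15],0.006],[[-0.02,0.0028,0.19],0.006],[[-0.02,0.0028,0.215],0.006],[[-0.02,0.0028,0.23],0.006],[[-0.02,0.0028,0.237],0.006],[[-0.02,0.0028,0.237],0.006],[[-0.02,0.0028,0.237],0.006]]'
python3 -m creep '[[[0,0,0],0],[[0,0,0],0],[[0,0,0],0],[[0,0,0],0],[[0,0,0],0],[[0,0,0],0],[[0,0,0],0],[[0,0,0],0]]' 0.0
python3 -m creep '[[[0,0,-0.01],0],[[0,0,-0.03],0],[[0,0,-0.07],0],[[0,0,-0.11],0],[[0,0,-0.15],0],[[0,0,-0.19],0],[[0,0,-0.22],0],[[0,0,-0.25],0],[[0,0,-0.27],0],[[0,0,-0.27],0]]'
python3 - <<'E'
from h import *
a=grab_frame("wrist");save("w7.png",a)
hsv=cv2.cvtColor(a,cv2.COLOR_RGB2HSV);m=cv2.inRange(hsv,(8,150,60),(22,255,255))
for k in cv2.findContours(m,0,1)[0]:
    if cv2.contourArea(k)>500: print(cv2.approxPolyDP(k,3,True).reshape(-1,2).tolist())
s=ctrl.state();print(s["position"],s["joint_pos"].round(2))
to((.45,.25,.28),-3.1)
E
```

```text
clock: 14.7
position: [0.4706, -0.3528, 0.0117]
orientation: [0.001, 0.904, 0.428, 0.0]
ft_force: [0.0, -0.2, 0.5]
opening: 0.0853
grasp_force: 0.0
clock: 15.5
position: [0.4706, -0.3525, 0.0119]
orientation: [0.001, 0.904, 0.428, 0.001]
ft_force: [-0.2, 0.5, 8.8]
opening: 0.0584
grasp_force: 64.5
clock: 16.5
position: [0.4704, -0.3531, 0.2838]
orientation: [0.002, 0.904, 0.428, 0.001]
ft_force: [1.0, -0.2, -3.2]
opening: 0.0586
grasp_force: 66.3
[[206, 114], [202, 122], [229, 452], [236, 451], [239, 439], [382, 439], [385, 451], [392, 452], [417, 123], [414, 114]]
[ 0.4700119  -0.35233327  0.28165711] [ 0.12  0.48  0.7   1.62 -0.33  1.16  0.22]
pos [ 0.47   -0.3523  0.2817] clock 16.55 ytool -39.33 shift [ 0.4532 -0.3973  0.0011] turn 0.9384 q7 0.22 F [ 0.4 -0.2 -4.1] op 0.0591 g 66.29700064659119
```

```bash
python3 -m creep '[[[0.012,-0.01,0],0.03],[[0.036,-0.029,0],0.09],[[0.072,-0.058,0],0.17],[[0.108,-0.087,0],0.25],[[0.144,-0.116,0],0.33],[[0.18,-0.145,0],0.41],[[0.216,-0.174,0],0.49],[[0.252,-0.203,0],0.57],[[0.288,-0.232,0],0.65],[[0.324,-0.261,0],0.73],[[0.36,-0.29,0],0.81],[[0.385,-0.31,0],0.87]]'
python3 - <<'E'
from h import *
to((.475,.235,.28),-3.1)
E
```

```text
clock: 17.75
position: [0.4727, 0.1457, 0.279]
orientation: [0.0, 1.0, 0.007, -0.001]
ft_force: [0.7, 0.6, -3.4]
opening: 0.0594
grasp_force: 66.1
pos [0.4727 0.1457 0.279 ] clock 17.75 ytool -89.18 shift [ 0.0035 -0.0892 -0.0011] turn 0.0684 q7 -1.49 F [ 0.7  0.6 -3.4] op 0.0594 g 66.10557317733765
```

```bash
python3 -m creep '[[[0.001,-0.03,0],0.025],[[0.002,-0.06,0],0.05],[[0.003,-0.08,0],0.068],[[0.003,-0.09,0],0.068],[[0.003,-0.09,0],0.068],[[0.003,-0.09,0],0.068],[[0.003,-0.09,0],0.068],[[0.003,-0.09,0],0.068]]'
python3 - <<'E'
from h import *
to((.475,.235,.28),-3.1)
a=grab_frame("wrist");save("w8.png",a)
hsv=cv2.cvtColor(a,cv2.COLOR_RGB2HSV);m=cv2.inRange(hsv,(8,150,60),(25,255,255))
for k in cv2.findContours(m,0,1)[0]:
    if cv2.contourArea(k)>300: print(cv2.approxPolyDP(k,2.5,True).reshape(-1,2).tolist())
Rm,t=docked(.4055,.3835,-3.1);print(proj("wrist",[t]))
E
```

```text
clock: 18.55
position: [0.4761, 0.2309, 0.2808]
orientation: [-0.0, 1.0, -0.028, 0.0]
ft_force: [-0.5, 0.6, -3.9]
opening: 0.0591
grasp_force: 66.1
pos [0.4761 0.2309 0.2808] clock 18.55 ytool -93.18 shift [-0.0014 -0.004   0.0008] turn -0.0014 q7 -1.67 F [-0.5  0.6 -3.9] op 0.0591 g 66.11988544464111
[[118, 210], [127, 281], [137, 282], [144, 266]]
[[598, 196], [592, 191], [581, 194], [528, 229], [539, 241], [599, 204], [580, 213], [576, 208]]
[[111, 146], [115, 194], [124, 191], [124, 185], [134, 182], [133, 158], [191, 160], [200, 282], [216, 284], [229, 452], [236, 451], [239, 439], [382, 439], [385, 451], [392, 452], [417, 124], [414, 114], [407, 111], [211, 112], [203, 120], [203, 147]]
[[169.54361249 271.623111  ]]
```

View pics/w8.png

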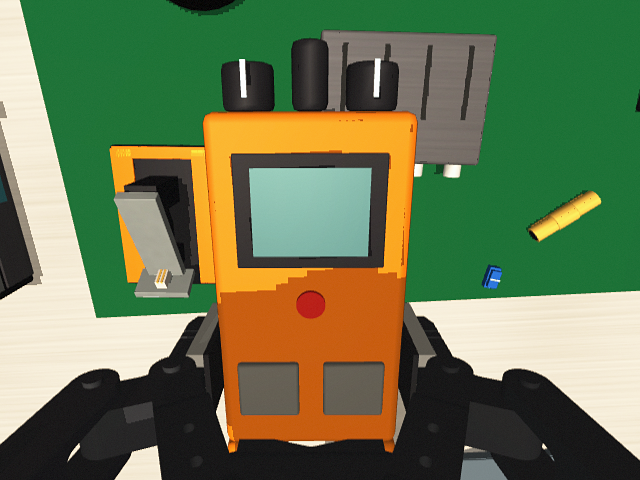

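```bash
python3 - <<'E'
from h import *
a=cv2.imread("pics/w8.png");hsv=cv2.cvtColor(a,cv2.COLOR_BGR2HSV)
m=((hsv[:,:,1]<45)&(hsv[:,:,2]>70)).astype(np.uint8);m[:,:100]=0;m[:,202:]=0;m[300:]=0;m[:150]=0
for r in list(range(188,300,5)):
    c=np.where(m[r])[0]; print(r,(c.min(),c.max(),len(c)) if len(c) else None,end="; ")
w=((hsv[:,:,2]>190)&(hsv[:,:,1]<80)).astype(np.uint8);w[:,:140]=0;w[:,190:]=0;w[:255]=0;w[300:]=0
q=np.argwhere(w);print("\ntongue",q.mean(0) if len(q) else None,q.min(0),q.max(0))
print(pinpoint("wrist","tongue_orange")[:2],pinpoint("wrist","rest_orange")[:2]);to((.475,.235,.28),-3.1)
E
```

```text
188 None; 193 (np.int64(117), np.int64(157), 41); 198 (np.int64(114), np.int64(155), 42); 203 (np.int64(116), np.int64(156), 41); 208 (np.int64(118), np.int64(158), 41); 213 (np.int64(120), np.int64(160), 41); 218 (np.int64(123), np.int64(162), 40); 223 (np.int64(125), np.int64(164), 40); 228 (np.int64(127), np.int64(165), 39); 233 (np.int64(130), np.int64(167), 38); 238 (np.int64(132), np.int64(169), 38); 243 (np.int64(135), np.int64(171), 37); 248 (np.int64(137), np.int64(173), 37); 253 (np.int64(139), np.int64(175), 37); 258 (np.int64(142), np.int64(176), 35); 263 (np.int64(144), np.int64(178), 35); 268 (np.int64(146), np.int64(180), 35); 273 (np.int64(141), np.int64(192), 42); 278 (np.int64(140), np.int64(191), 41); 283 (np.int64(138), np.int64(189), 45); 288 (np.int64(136), np.int64(188), 52); 293 (np.int64(135), np.int64(187), 53); 298 None; 
tongue [281.93150685 159.89041096] [269 143] [296 186]
[{'xy': [0.2508, 0.6006], 'conf': 0.67}] [{'xy': [0.2627, 0.5765], 'conf': 0.72}]
pos [0.4761 0.2316 0.2808] clock 18.7 ytool -93.12 shift [-0.0013 -0.0033  0.0008] turn -0.0004 q7 -1.67 F [ 1.1  0.6 -3.9] op 0.0591 g 66.12046837806702
```

```bash
cat > fit2.py <<'E'
from h import *
B=np.array([[75,52],[-75,52]])/1000; OB=np.array([[111,146.],[127,282]])
L=np.array([[10,18,0],[95,18,0],[10,-18,0],[95,-18,0]])/1000
Q=np.array([[0,27,0],[0,-27,0]])/1000; OQ=np.array([[142,270.5],[193,270.5]])
def f(p):
    Rm,t=docked(*p);Rz=R.from_euler("z",p[2],degrees=True).as_matrix()
    W=np.c_[B+[.0535,0],np.full(2,0.)]@Rz.T+[p[0],p[1],.015]
    l=proj("wrist",L@Rm.T+t); e=np.r_[l[:2,0]-115.5-.469*(l[:2,1]-203),l[2:,0]-157-.369*(l[2:,1]-203)]
    return np.r_[(proj("wrist",W)-OB).ravel(),e,(proj("wrist",Q@Rm.T+t)-OQ).ravel()]
r=least_squares(f,[.4055,.3835,-3.1],loss="soft_l1");print(r.x,r.fun.round(1).tolist())
E
python3 fit2.py
```

```text
[ 0.40535377  0.38776167 -3.01761587] [-4.2, -2.7, 0.8, 0.5, 0.4, 0.1, 1.0, 1.0, -2.4, 1.8, -1.0, 0.9]
```

```bash
cat > held.py <<'E'
from h import *
# flat held pack: fit x,y (tool-relative), yaw with face height fixed
s=ctrl.state();p=s["position"];Rt=quat(s["orientation"]).as_matrix()
C=np.array([[62,30,38],[62,-30,38],[-58,30,38],[-58,-30,38]])/1000
O=np.array([[203,114.],[416,114],[228.5,440],[393,440]])
def pts(q):
    W=C@R.from_euler("z",q[2],degrees=True).as_matrix().T; return W+[q[0],q[1],q[3]]
f=lambda q:(proj("wrist",pts(q))-O)[:, :].ravel()*np.array([1,1,1,1,1,.1,1,.1])
r=least_squares(f,[p[0]+.018,p[1],-3.,p[2]-.008],loss="soft_l1");print(r.x,r.fun.round(1))
print("pack origin in tool frame",Rt.T@(np.array([r.x[0],r.x[1],r.x[3]])-p))
E
python3 held.py
```

```text
[ 0.49175474  0.23279545 -2.97892263  0.26815793] [-0.2  0.1  0.3 -0.3  1.1  1.3 -1.8  1.3]
pack origin in tool frame [ 0.01553449 -0.00205575  0.01259726]
```

```bash
python3 -m creep '[[[-0.008,-0.03,0],0],[[-0.018,-0.07,0],0],[[-0.028,-0.11,0.0],0],[[-0.034,-0.14,0.02],0],[[-0.0362,-0.15,0.05],0],[[-0.0362,-0.15,0.09],0],[[-0.0362,-0.15,0.12],0],[[-0.0362,-0.15,0.145],0],[[-0.0362,-0.15,0.16],0],[[-0.0362,-0.15,0.166],0],[[-0.0362,-0.15,0.166],0],[[-0.0362,-0.15,0.166],0]]'
python3 - <<'E'
from h import *
to((.448,.3836,.098),-3.05)
a=grab_frame("wrist");save("w9.png",a)
hsv=cv2.cvtColor(a,cv2.COLOR_RGB2HSV);m=cv2.inRange(hsv,(8,150,60),(25,255,255))
for r in (118,150,180,210,240): print(r,[int(c) for c in np.where(np.diff(m[r].astype(int))!=0)[0]])
Rz=R.from_euler("z",-3.02,degrees=True).as_matrix()
B=np.array([[75,52,0],[75,-52,0],[20,52,0],[20,-52,0],[-20,52,0],[-20,-52,0]])/1000+[.0535,0,0]
print(proj("wrist",B@Rz.T+[.40535,.3878,.015]).round(1).tolist())
E
```

```text
clock: 19.9
position: [0.4487, 0.3841, 0.1157]
orientation: [-0.001, 1.0, -0.027, 0.001]
ft_force: [0.1, -0.3, -2.2]
opening: 0.0588
grasp_force: 66.0
pos [0.4487 0.3841 0.1157] clock 19.9 ytool -93.08 shift [-0.0007  0.0005  0.0177] turn -0.0006 q7 -1.74 F [ 0.1 -0.3 -2.2] op 0.0588 g 66.00806951522827
118 [203, 415]
150 [204, 415]
180 [206, 232, 387, 413]
210 [209, 234, 385, 411]
240 [211, 236, 384, 408]
[[221.3, 100.3], [402.1, 100.2], [227.3, 194.7], [396.0, 194.7], [231.2, 255.8], [392.1, 255.9]]
```

```bash
python3 - <<'E'
from h import *
a=cv2.imread("pics/w9.png");hsv=cv2.cvtColor(a,cv2.COLOR_BGR2HSV)
m=cv2.inRange(hsv,(8,150,60),(25,255,255))
for r in range(92,118,2): print(r,[int(c) for c in np.where(np.diff(m[r].astype(int))!=0)[0]])
b=grab_frame("top");c=grab_frame("side")
im=np.hstack([cv2.resize(a[60:280,180:440],(355,300),interpolation=cv2.INTER_CUBIC),cv2.resize(c[:,:,::-1][110:230,150:270],(300,300),interpolation=cv2.INTER_CUBIC)]);cv2.imwrite("pics/v10.png",im)
print(pinpoint("side","tongue_orange")[:1],pinpoint("side","pack_orange_foot")[:2])
E
```

```text
92 []
94 []
96 []
98 []
100 []
102 []
104 [274, 292, 327, 342]
106 [273, 293, 326, 345, 395, 400]
108 [272, 293, 326, 346, 394, 400]
110 [271, 296, 322, 348, 391, 404]
112 [210, 409]
114 [206, 414]
116 [204, 415]
[] [{'xy': [0.3075, 0.3456], 'conf': 0.56}, {'xy': [0.3364, 0.3298], 'conf': 0.16}]
```

```bash
python3 -m creep '[[[0,0,0.006],0],[[0,0,0.012],0],[[0,0,0.016],0],[[0,0,0.018],0],[[0,0,0.02],0],[[0,0,0.02],0]]'
python3 -m creep '[[[0,0,0.0015],0],[[0,0,0.003],0],[[0,0,0.003],0]]'
```

```text
clock: 20.75
position: [0.4465, 0.3841, 0.0954]
orientation: [-0.001, 1.0, -0.027, -0.001]
ft_force: [-11.0, -1.2, 17.7]
opening: 0.0587
grasp_force: 69.5
clock: 21.05
position: [0.4454, 0.3842, 0.0926]
orientation: [-0.001, 1.0, -0.026, -0.002]
ft_force: [-16.9, -0.6, 23.1]
opening: 0.0592
grasp_force: 71.3
```

```bash
python3 -m creep '[[[0,0,0.0015],0],[[0,0,0.003],0],[[0,0,0.0045],0],[[0,0,0.0045],0]]'
python3 -m creep '[[[0,0,0.0015],0],[[0,0,0.003],0],[[0,0,0.0045],0],[[0,0,0.0045],0]]'
python3 - <<'E'
from h import *
a=grab_frame("wrist")
hsv=cv2.cvtColor(a,cv2.COLOR_RGB2HSV);m=cv2.inRange(hsv,(8,150,60),(22,255,255))
k=max(cv2.findContours(m,0,1)[0],key=cv2.contourArea);print(cv2.approxPolyDP(k,3,True).reshape(-1,2).tolist())
E
```

```text
clock: 21.45
position: [0.4438, 0.3843, 0.0875]
orientation: [-0.0, 1.0, -0.026, -0.004]
ft_force: [-20.0, -1.0, 21.8]
opening: 0.0588
grasp_force: 73.2
clock: 21.85
position: [0.4427, 0.3843, 0.0826]
orientation: [-0.0, 1.0, -0.026, -0.005]
ft_force: [-21.9, -1.6, 20.9]
opening: 0.059
grasp_force: 75.6
[[267, 87], [268, 114], [261, 122], [218, 126], [210, 123], [205, 114], [181, 150], [235, 444], [239, 439], [287, 441], [288, 428], [332, 428], [334, 441], [382, 439], [385, 446], [441, 158], [440, 146], [418, 115], [419, 103], [414, 123], [373, 126], [356, 117], [355, 88], [334, 88], [331, 120], [308, 126], [292, 120], [288, 87]]
```

```bash
python3 -m creep '[[[0.001,0,0.0015],0],[[0.002,0,0.003],0],[[0.003,0,0.0045],0],[[0.004,0,0.006],0],[[0.004,0,0.006],0]]'
python3 - <<'E'
from h import *
a=grab_frame("wrist")
hsv=cv2.cvtColor(a,cv2.COLOR_RGB2HSV);m=cv2.inRange(hsv,(8,150,60),(22,255,255))
k=max(cv2.findContours(m,0,1)[0],key=cv2.contourArea);c=k.reshape(-1,2);print([ (r,c[abs(c[:,1]-r)<2][:,0].min(),c[abs(c[:,1]-r)<2][:,0].max()) for r in (160,180,200,300,400)])
s=ctrl.state();p=s["position"];Rt=quat(s["orientation"]).as_matrix()
# predicted widths for pack tilted by th about grip point
for th in (15,20,25,30,33):
    Rp=R.from_euler("zy",[-3.05,-th],degrees=True).as_matrix();g=p+[0,0,.0187]
    t=g-Rp@[-.017,0,.0275]; print(th,proj("wrist",np.array([[62,30,38],[62,-30,38],[-50,0,38]])/1000@Rp.T+t).round(0).tolist())
E
```

```text
clock: 22.4
position: [0.4425, 0.3843, 0.0754]
orientation: [0.0, 1.0, -0.025, -0.009]
ft_force: [-34.7, -0.7, 20.5]
opening: 0.0591
grasp_force: 81.5
[(160, np.int32(178), np.int32(444)), (180, np.int32(170), np.int32(453)), (200, np.int32(173), np.int32(450)), (300, np.int32(201), np.int32(421)), (400, np.int32(229), np.int32(392))]
15 [[188.0, 136.0], [454.0, 137.0], [315.0, 425.0]]
20 [[181.0, 153.0], [463.0, 153.0], [315.0, 419.0]]
25 [[174.0, 175.0], [472.0, 173.0], [315.0, 413.0]]
30 [[168.0, 201.0], [482.0, 198.0], [315.0, 406.0]]
33 [[164.0, 219.0], [487.0, 215.0], [315.0, 403.0]]
```

```bash
python3 -m creep '[[[0,0,0.0012],0],[[0,0,0.0024],0],[[0,0,0.0036],0],[[0,0,0.0036],0]]'
```

```text
clock: 22.85
position: [0.4426, 0.3843, 0.0719]
orientation: [0.0, 1.0, -0.025, -0.009]
ft_force: [-34.0, -0.6, 20.8]
opening: 0.0593
grasp_force: 84.7
```

```bash
python3 -m creep '[[[0,0,0.001],0],[[0,0,0.002],0],[[0,0,0.002],0]]'
python3 - <<'E'
from h import *
a=grab_frame("wrist");b=grab_frame("side")
hsv=cv2.cvtColor(a,cv2.COLOR_RGB2HSV);m=cv2.inRange(hsv,(8,150,60),(22,255,255))
k=max(cv2.findContours(m,0,1)[0],key=cv2.contourArea);c=k.reshape(-1,2);print([ (r,c[abs(c[:,1]-r)<2][:,0].min(),c[abs(c[:,1]-r)<2][:,0].max()) for r in (170,180,190,200,210,220,300,400)])
im=np.hstack([cv2.resize(a[60:460,150:470],(320,400)),cv2.resize(b[130:230,160:270],(440,400),interpolation=cv2.INTER_CUBIC)]);save("v10.png",im)
E
```

```text
clock: 23.15
position: [0.4427, 0.3842, 0.0701]
orientation: [0.0, 1.0, -0.025, -0.008]
ft_force: [-33.1, -1.2, 22.3]
opening: 0.0589
grasp_force: 86.9
[(170, np.int32(175), np.int32(447)), (180, np.int32(172), np.int32(451)), (190, np.int32(168), np.int32(454)), (200, np.int32(164), np.int32(458)), (210, np.int32(161), np.int32(461)), (220, np.int32(162), np.int32(461)), (300, np.int32(192), np.int32(431)), (400, np.int32(230), np.int32(391))]
```

View pics/v10.png

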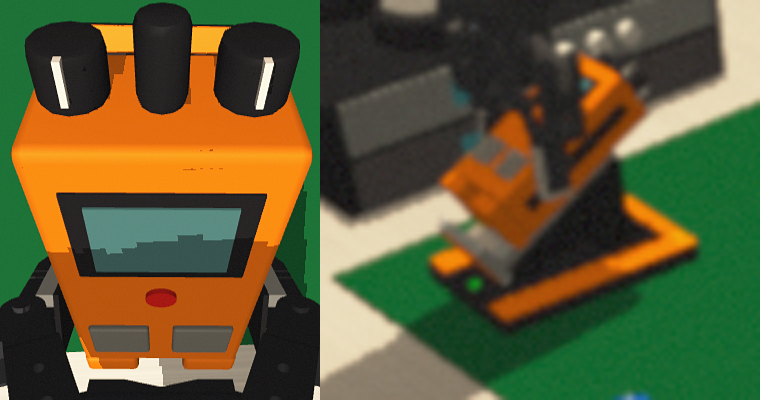

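```bash
python3 -m creep '[[[-0.003,0,0],0],[[-0.006,0,0],0],[[-0.008,0,0],0],[[-0.008,0,0],0]]'
```

```text
clock: 23.65
position: [0.4441, 0.384, 0.0708]
orientation: [0.0, 1.0, -0.027, 0.0]
ft_force: [-0.9, 0.2, -3.8]
opening: 0.0589
grasp_force: 83.3
```

```bash
python3 - <<'E'
from h import *
a=grab_frame("wrist");save("w11.png",a)
hsv=cv2.cvtColor(a,cv2.COLOR_RGB2HSV);m=cv2.inRange(hsv,(8,150,60),(22,255,255))
k=max(cv2.findContours(m,0,1)[0],key=cv2.contourArea);c=k.reshape(-1,2);print([ (r,c[abs(c[:,1]-r)<2][:,0].min(),c[abs(c[:,1]-r)<2][:,0].max()) for r in (180,190,200,205,210,215,220,230,300,400)])
# keypad/ display corners
g=cv2.cvtColor(a,cv2.COLOR_RGB2HSV); d=cv2.inRange(g,(0,0,0),(180,255,60)); 
red=cv2.inRange(g,(0,180,80),(4,255,255));red[:200]=0;q=np.argwhere(red);print("red",q.mean(0)[::-1],len(q))
low=m[380:450]; print("bottom rows", [(380+i,[int(v) for v in np.where(np.diff(low[i].astype(int))!=0)[0]]) for i in range(0,60,6)])
# same features in flat image w8 for scale
a=cv2.imread("pics/w8.png");g=cv2.cvtColor(a,cv2.COLOR_BGR2HSV);red=cv2.inRange(g,(0,180,80),(4,255,255));red[:200]=0;q=np.argwhere(red);print("red8",q.mean(0)[::-1],len(q))
s=ctrl.state();p=s["position"];print(p)
for th in (27,29,31,33):
    Rp=R.from_euler("zy",[-3.05,-th],degrees=True).as_matrix();gp=p+[0,0,.0187]
    t=gp-Rp@[-.0165,0,.0275]; print(th,proj("wrist",np.array([[62,30,38],[62,-30,38],[-62,30,38],[-62,-30,38],[-50,9,38],[-50,-9,38]])/1000@Rp.T+t).round(0).tolist())
E
```

```text
[(180, np.int32(171), np.int32(451)), (190, np.int32(168), np.int32(455)), (200, np.int32(164), np.int32(458)), (205, np.int32(163), np.int32(460)), (210, np.int32(162), np.int32(461)), (215, np.int32(163), np.int32(460)), (220, np.int32(164), np.int32(459)), (230, np.int32(167), np.int32(455)), (300, np.int32(193), np.int32(429)), (400, np.int32(230), np.int32(391))]
red [310.35604396 356.37582418] 455
bottom rows [(380, [222, 399]), (386, [224, 238, 298, 322, 382, 396]), (392, [226, 239, 298, 322, 381, 394]), (398, [229, 241, 298, 321, 380, 392]), (404, [231, 242, 299, 321, 378, 390]), (410, [233, 244, 298, 322, 376, 387]), (416, [235, 385]), (422, [237, 288, 332, 384]), (428, [239, 286, 333, 381]), (434, [])]
red8 [310.34634146 304.33333333] 615
[0.44431003 0.38399011 0.07088173]
27 [[172.0, 180.0], [472.0, 178.0], [243.0, 425.0], [387.0, 422.0], [293.0, 412.0], [338.0, 411.0]]
29 [[170.0, 191.0], [476.0, 187.0], [243.0, 422.0], [386.0, 418.0], [293.0, 410.0], [338.0, 409.0]]
31 [[167.0, 202.0], [480.0, 198.0], [244.0, 418.0], [385.0, 415.0], [293.0, 407.0], [338.0, 406.0]]
33 [[165.0, 214.0], [484.0, 209.0], [244.0, 415.0], [385.0, 411.0], [293.0, 404.0], [337.0, 403.0]]
```

```bash
python3 - <<'E'
from h import *
s=ctrl.state();p=s["position"]+[0,0,.0187]
C=np.array([[62,30,38],[62,-30,38],[-62,30,38],[-62,-30,38],[-50,9,38],[-50,-9,38]])/1000
O=np.array([[161,208.],[462,208],[239,432],[383,432],[287,420],[333,420]])
def pts(q):
    Rp=R.from_euler("zy",[q[4],-q[0]],degrees=True).as_matrix();return C@Rp.T+p-Rp@np.array([q[1],q[2],q[3]])
f=lambda q:(proj("wrist",pts(q))-O).ravel()
r=least_squares(f,[30,-.0165,0,.0275,-3.05],loss="soft_l1");print(r.x,r.fun.round(1))
q=r.x;Rp=R.from_euler("zy",[q[4],-q[0]],degrees=True).as_matrix();foot=p+Rp@(np.array([-.062,0,0])-q[1:4]);print("foot",foot)
Rm,t=docked(.4054,.3872,-3.02);print("foot in rest frame",Rm.T@(foot-t),"head-back",Rm.T@(p+Rp@(np.array([.043,0,0])-q[1:4])-t))
E
```

```text
[ 2.81626311e+01 -1.27888763e-02 -2.09758895e-03  2.49866161e-02
 -2.96714295e+00] [ 0.2  1.4  0.2 -2.4 -0.5  0.9 -1.7 -2.6  0.7  0.9 -0.1 -0.2]
foot [0.41287191 0.38863221 0.04440916]
foot in rest frame [0.01008586 0.00196631 0.00268057] head-back [ 0.11503197  0.00206034 -0.0006815 ]
```

```bash
python3 -m creep '[[[-0.0017,0.0007,0.0012],0],[[-0.0034,0.0007,0.0024],0],[[-0.0051,0.0007,0.0036],0],[[-0.0051,0.0007,0.0036],0]]'
python3 -m creep '[[[-0.001,0,0.001],0],[[-0.002,0,0.002],0],[[-0.002,0,0.002],0]]'
```

```text
clock: 24.1
position: [0.439, 0.3836, 0.0675]
orientation: [-0.0, 1.0, -0.027, 0.0]
ft_force: [0.6, -0.8, 2.0]
opening: 0.059
grasp_force: 83.8
clock: 24.4
position: [0.4387, 0.3837, 0.0669]
orientation: [-0.001, 1.0, -0.027, 0.002]
ft_force: [0.9, -1.7, 14.5]
opening: 0.0588
grasp_force: 85.5
```

```bash
cat > tilt.py <<'E'
from h import *
s=ctrl.state();p=s["position"]+[0,0,.0187]
a=grab_frame("wrist")
m=cv2.inRange(cv2.cvtColor(a,cv2.COLOR_RGB2HSV),(8,150,60),(22,255,255))
c=max(cv2.findContours(m,0,1)[0],key=cv2.contourArea).reshape(-1,2)
w=[(np.ptp(c[abs(c[:,1]-r)<2][:,0]),r) for r in range(150,260)];W,row=max(w);cc=c[abs(c[:,1]-row)<2][:,0]
lo=[(i,[int(v) for v in np.where(np.diff(m[i].astype(int))!=0)[0]]) for i in range(412,446,3)];print(W,row,cc.min(),cc.max(),lo)
foot=c[:,1].max()
notch=[i for i,v in lo if len(v)==4 and 270<v[1]<300]
n=(notch[0]-1.5) if notch else np.nan
C=np.array([[62,30,38],[62,-30,38],[-62,30,38],[-62,-30,38],[-50,9,38],[-50,-9,38]])/1000
O=np.array([[cc.min(),row-3.],[cc.max(),row-3],[239,foot],[383,foot],[287,n],[333,n]]);print(O.tolist())
def pts(q):
    Rp=R.from_euler("zy",[q[4],-q[0]],degrees=True).as_matrix();return C@Rp.T+p-Rp@np.array([q[1],q[2],q[3]])
f=lambda q:np.nan_to_num((proj("wrist",pts(q))-O).ravel())
r=least_squares(f,[30,-.0135,0,.0265,-3.05],loss="soft_l1");print(r.x,r.fun.round(1))
q=r.x;Rp=R.from_euler("zy",[q[4],-q[0]],degrees=True).as_matrix()
Rm,t=docked(.4054,.3876,-3.02)
for n,x in(("foot",-.062),("restend",.043)): print(n,Rm.T@(p+Rp@(np.array([x,0,0])-q[1:4])-t))
E
python3 tilt.py
```

```text
301 214 161 462 [(412, [234, 386]), (415, [235, 385]), (418, [236, 288, 331, 385]), (421, [237, 288, 332, 384]), (424, [238, 288, 332, 383]), (427, [239, 286, 333, 381]), (430, []), (433, []), (436, []), (439, []), (442, []), (445, [])]
[[161.0, 211.0], [462.0, 211.0], [239.0, 429.0], [383.0, 429.0], [287.0, 416.5], [333.0, 416.5]]
[ 2.92437361e+01 -1.25585496e-02 -2.11831550e-03  2.57277732e-02
 -3.04249837e+00] [ 0.2  1.2  0.2 -2.6 -0.   0.3 -2.4 -3.1  0.8  1.2 -0.5  0.1]
foot [0.00350975 0.00105113 0.00039767]
restend [ 0.10850062  0.00100942 -0.00098626]
```

```bash
python3 -m creep '[[[-0.001,0.0005,0.0],0],[[-0.002,0.0005,0.0005],0],[[-0.003,0.0005,0.001],0],[[-0.003,0.0005,0.001],0]]'
python3 -m creep '[[[-0.001,0,0.0005],0],[[-0.002,0,0.001],0],[[-0.002,0,0.001],0]]'
```

```text
clock: 24.85
position: [0.4337, 0.3835, 0.0644]
orientation: [-0.0, 1.0, -0.027, 0.0]
ft_force: [-0.2, -0.1, 4.9]
opening: 0.0589
grasp_force: 84.1
clock: 25.15
position: [0.4316, 0.3836, 0.0633]
orientation: [0.0, 1.0, -0.027, -0.0]
ft_force: [-0.2, -0.3, 3.5]
opening: 0.059
grasp_force: 84.2
```

```bash
python3 -m creep '[[[-0.0008,0,0.0004],0],[[-0.0016,0,0.0008],0],[[-0.0024,0,0.0012],0],[[-0.0024,0,0.0012],0]]'; python3 tilt.py
```

```text
clock: 25.55
position: [0.4316, 0.3835, 0.0632]
orientation: [-0.0, 1.0, -0.027, 0.002]
ft_force: [4.8, -1.0, 8.5]
opening: 0.0588
grasp_force: 84.8
299 215 162 461 [(412, [234, 348, 374, 386]), (415, [235, 385]), (418, [235, 288, 298, 385]), (421, [236, 288, 332, 384]), (424, [237, 288, 332, 383]), (427, [238, 287, 333, 382]), (430, []), (433, []), (436, []), (439, []), (442, []), (445, [])]
[[162.0, 212.0], [461.0, 212.0], [239.0, 429.0], [383.0, 429.0], [287.0, 416.5], [333.0, 416.5]]
[ 2.92260012e+01 -1.20636977e-02 -2.16259927e-03  2.59115843e-02
 -3.06431549e+00] [ 0.1  1.2  0.2 -2.6  0.1  0.3 -2.7 -3.1  0.7  1.2 -0.6  0.1]
foot [-0.00502685  0.00049172  0.00053153]
restend [ 0.09996356  0.00041    -0.00088482]
```

```bash
python3 -m creep '[[[0,0,0.0007],0],[[0,0,0.0012],0],[[0,0,0.0012],0]]'
python3 -m creep '[[[0,0,0],0],[[0,0,0],0],[[0,0,0],0],[[0,0,0],0],[[0,0,0],0],[[0,0,0],0]]' 0.0854
python3 -m creep '[[[0,0,-0.01],0],[[0,0,-0.04],0],[[0,0,-0.08],0],[[0,0,-0.12],0],[[0,0,-0.16],0],[[0,0,-0.19],0],[[0,0,-0.19],0],[[0,0,-0.19],0]]'
python3 - <<'E'
from h import *
to((.44,.384,.25),-3.05)
a=grab_frame("wrist");save("w12.png",a)
m=cv2.inRange(cv2.cvtColor(a,cv2.COLOR_RGB2HSV),(8,150,60),(25,255,255))
print([cv2.approxPolyDP(k,3,True).reshape(-1,2).tolist() for k in cv2.findContours(m,0,1)[0] if cv2.contourArea(k)>300])
Rm,t=docked(.4054,.3876,-3.02)
print(proj("wrist",np.array([[0,30,38],[0,-30,38],[124,-30,38],[124,30,38],[12,9,38],[12,-9,38]])/1000@Rm.T+t).round(0).tolist())
b=grab_frame("side");save("s12.png",b);save("t12.png",grab_frame("top"))
for q in ("pack_orange_foot","pack_blue_foot"): print(q,[(r["conf"],(np.array(r["xy"])*[640,480]).round(1)) for r in pinpoint("side",q)[:2]],[(r["conf"],(np.array(r["xy"])*[640,480]).round(1)) for r in pinpoint("top",q)[:2]])
# original blue pack in orange stand vs now (side colours)
for n,lo,hi,im in (("orig blue",100,125,cv2.imread("pics/side1.png")),("now orange",8,22,b[:,:,::-1].copy())):
    h=cv2.cvtColor(im,cv2.COLOR_BGR2HSV);k=cv2.inRange(h,(lo,120,50),(hi,255,255));k[:, :150]=0;k[:,270:]=0;k[:120]=0;k[225:]=0
    c=max(cv2.findContours(k,0,1)[0],key=cv2.contourArea);print(n,cv2.boundingRect(c),cv2.approxPolyDP(c,3,True).reshape(-1,2).tolist())
E
```

```text
clock: 25.9
position: [0.4316, 0.3836, 0.0629]
orientation: [-0.001, 1.0, -0.027, 0.002]
ft_force: [0.5, -2.2, 20.2]
opening: 0.0587
grasp_force: 86.3
clock: 26.5
position: [0.4293, 0.3836, 0.0608]
orientation: [0.0, 1.0, -0.027, -0.0]
ft_force: [0.2, -0.9, 1.1]
opening: 0.0854
grasp_force: 0.0
clock: 27.3
position: [0.4294, 0.3837, 0.2519]
orientation: [-0.001, 1.0, -0.027, 0.0]
ft_force: [0.1, 0.3, -0.4]
opening: 0.085
grasp_force: 0.0
pos [0.4294 0.3837 0.2519] clock 27.3 ytool -93.07 shift [ 0.0105 -0.0009  0.0019] turn -0.0004 q7 -1.89 F [ 0.1  0.3 -0.4] op 0.085 g 0.0
[[[257, 84], [259, 241], [275, 243], [277, 262], [296, 263], [300, 253], [320, 253], [323, 263], [344, 263], [346, 244], [362, 240], [370, 89], [366, 85]]]
[[276.0, 260.0], [345.0, 259.0], [359.0, 134.0], [265.0, 135.0], [300.0, 251.0], [321.0, 251.0]]
pack_orange_foot [(0.68, array([199.5, 191.1])), (0.38, array([213.1, 173.1]))] [(0.61, array([153.5, 284.5]))]
pack_blue_foot [(0.74, array([402.4, 255. ]))] []
orig blue (188, 147, 49, 49) [[227, 149], [218, 147], [199, 166], [209, 173], [204, 180], [194, 173], [188, 179], [206, 195], [236, 161]]
now orange (187, 146, 51, 51) [[221, 146], [207, 156], [198, 175], [193, 172], [187, 178], [206, 196], [237, 162], [231, 151]]
```

Both packs match the docked references: the foot corner is at (206,196), against (206,195) for the originally docked pack, and the notch is centred over the tongue. The gripper is clear.

```bash
python3 -c "
from rig import ctrl
print(ctrl.finish_job())"
```

```text
the job is handed in; nothing more can be done
None
```

The blue and orange packs are each docked in the stand with their own colour of strips, and the job was handed in at about 28 s of the 64 s allowed; the camera checks after each release showed both fully home.

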